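# Set the stop of a tapered gauge from a wedged pin

## Robot

A 6-joint arm with a two-finger parallel gripper is mounted at the origin on the work surface. World frame = base frame: x ahead of the robot, y to its left, z up, the work surface at z = 0. Lengths are in mm, angles in rad, forces in N, time in s.
With the tool pointing down it reaches from about 325 to 775 mm from the base axis. Payload 9.3 kg.
Tool frame: the origin (TCP) lies at the very end of the fingers, on their centre line; the grasp point (between the pads) lies r.grasp_offset behind it (r.grasp_offset is the distance from the TCP to the grasp point, in mm); z points along the fingers, y is the direction in which the jaws open and shut (so a half turn about z gives the same grasp; the last joint's range is limited). The gripper opens to 85 mm and grips with 20 to 120 N. Pads are 22 mm wide; open, the fingers measure 114 mm over their backs; the gripper's body (76 mm by 85 mm) begins 54 mm behind the grasp point. The pads swing forward as they close: fully open they stand 13 mm farther back than shut.
Start: joints at [-1.33, 0.259, 0.021, 1.334, 0, 1.418], TCP at [211.028, -507.901, 231.279] pointing down, gripper open.
Joint ranges: [-3.04, 3.04], [-0.91, 1.82], [-1.04, 1.36], [-1.92, 1.95], [-1.52, 1.45], [-3.14, 3.14]. Speed limits (rad/s): [2.22, 2.22, 2.79, 3.14, 3.14, 3.14].

## Interface

Orientations are given as a unit quaternion [w, x, y, z].
In Python, from station import r gives the robot as it stands. The module is installed in compiled form; this text tells all that it offers.
- The arm moves only by the tool send_rows, never from a script. Its arguments are lists of equal length, an entry for each row: "offset": the shift along the tool's x, y, z in mm, a list of three; "rot": the turn, a rotation vector about the tool's x, y, z in rad, a list of three. In form: {"offset": [[tx, ty, tz], ...], "rot": [[rx, ry, rz], ...]}. A call has exactly 8 rows; each row shifts and turns the commanded pose from where the row before left it, along the tool's axes as they then stand; what a row does not reach is not made up. A row lasts 1/12 s, in which the tool goes at most 41.7 mm and 7.16 degrees, less where a joint would pass 70% of its speed; a pose out of reach is approached as far as the arm can. A call is refused whole if a number of a shift passes 41.7 or a number of a turn 0.125, either way. A call with a gripper value outside its range is refused whole. "claw" is the closure, from 0 (fully open) to 1 (shut), set as the call begins (left out, the last holds). The fingers move at their own pace and stop on an object; "grip_force" is the grip in N (left out, the last holds). Time passes only in rows, so rows that do not move let the fingers close, or fill a call up. It gives the time, the measured TCP pose, the force and the opening at its end, in the units of the state.
- r.observe(): the state, without advancing time (a new reading comes with each control period).
- r.read_camera(name): name is "scene" or "top"; returns a dict with "frame" (480x640x3 uint8, red, green, blue), "z_map" (480x640 float32, mm along the optical axis (not along the pixel's ray), 0 where there is no reading), "intrinsics" (3x3 intrinsics, pixels), "extrinsics" (4x4, takes a point from camera to world coordinates). Camera axes: x right, y down, z forward; pixel columns grow to the right and rows downward; lengths in mm; the calibration is good to about 2 mm. A picture is of the moment at which its call begins.
- r.hand_in(): hands the job in, once; it reports no verdict.
The state is a dict: "t": time; "joint_pos": joint angles; "joint_velocities": joint speeds; "effort": joint torques, N m; "tool_pos": TCP position; "eef_rot": TCP orientation; "ft_force": force on the tool from outside, world axes, zero at the start; "moment": the same for the moment, N m; "width": opening from 0.0 (shut) to 1.0 (fully open).
Only numpy, scipy, OpenCV 4.12 (cv2) and the standard library are available. Lean on these libraries where they do the work, as an engineer would, in place of code of your own. Each camera call takes 0.05 s, during which the arm holds its last target. There are 200 camera calls.

## Task

Take the steel setting pin with the blue bands, stand it upright on the plate at the wide mouth of the tapered gauge and slide it gently along the slot until it wedges firmly between both jaws, and leave it standing wedged there. Then slide the red stop back along its rail until it just touches the pin, without forcing the pin or pushing it out of its wedge, and let go. Do not disturb the other things on the table.

Things in the scene. Friction and masses are not known exactly. Their poses are not given: they have to be found in the camera images.
- pin_center (a point): Centre of the loose setting pin: a plain steel cylinder 26 mm in diameter and 110 mm tall, standing upright, about 0.15 to 0.3 kg, with two blue bands just above half height. The point is on its axis, 55 mm above its foot. In the gauge take it 25 to 40 mm above this point, so that the fingers stay above the jaws and the stop's arm.
- pin_low (a point): Point on the same pin's axis 20 mm above its foot, at the level where the gauge jaws and the stop touch it.
- pin: The same setting pin; origin at the centre of its foot, z up its axis.
- gauge: Fixed gauge on a 12 mm steel plate, x -85 to 255 mm, y -95 to 130 mm. Origin on the table top, below the mouth end of the fence face; x along the slot from the wide mouth (x = 0) to the narrow end (160 mm), y from the slot to the fence, z up. Clear apron before the mouth, x -85 to 0. The slot floor is the plate (z = 12 mm), open above. Only the stop rises above 58 mm.
- fence: The blue fixed jaw, a bar 160 mm long, 30 mm thick, top at z = 52 mm, with white scale marks. Its frame is that of the gauge: its face is the plane y = 0 from x = 0 to 160 mm, the slot lies on its -y side.
- jaw: Fixed blue block on the plate opposite the fence (gauge y -83 to -93 mm; axes as the gauge's, origin at gauge x 0, y -83), which carries the aluminium jaw bar (160 x 30 x 40 mm) on two screws. The bar's face converges on the fence by 0.1 rad and is set anew each time: mouth 32 to 37.5 mm wide, so the pin wedges with its axis 59 to 114 mm from the mouth. This pose does not tell where: feel it.
- stop_face (a point): Centre, 39 mm above the table, of the flat face that is to touch the pin: it is the front of a red tongue (12 mm wide, 10 mm thick, z = 22 to 58 mm) hanging into the slot from the stop's arm, which crosses above the jaws (z = 56 to 66 mm, gauge y = -30 to 75 mm). The face looks along -x of the gauge (to the mouth); axes as the gauge's.
- stop_grip (a point): Grip point of the stop's upright red handle: 16 mm thick (gauge x), 26 mm wide (gauge y), from z = 66 to 114 mm; the point is its centre, 94 mm above the table, 20 mm beyond the stop face in x and 85 mm from the fence face in y.
- stop: The whole red and black stop on its rail. It slides only along the gauge's x axis, from its face at x = 200 mm (narrow end; it starts between 155 and 200) to 30 mm, with about 2 N of friction, and stays where it is left. A pin pressed in with 12 to 18 N along the slot holds well against a touch of the stop of 2 to 3 N; one pressed in weakly is pushed out.
There are look-alikes about, which are no part of the job. Leave any purple look-alike of the pin alone.

How it is judged (in metres and radians):
On the way, in this order (a step that is already met when the one before it is completed fails the run):
1. the pin stands on the plate in the slot, pressed against both jaws (over 3 N on each) (x of pin_low in the frame of fence between 0.02 and 0.15 m and z of pin_low in the frame of gauge below 0.035 m and angle between pin's own z axis and vertical below 0.06 rad and contact force between pin and fence above 3 N and contact force between pin and jaw above 3 N), for 0.1 s.
2. the pin stands wedged, let go, and the red stop touches it (x of pin_low in the frame of fence between 0.02 and 0.15 m and z of pin_low in the frame of gauge below 0.035 m and angle between pin's own z axis and vertical below 0.06 rad and contact force between pin and fence above 1 N and contact force between pin and jaw above 1 N and contact force between pin and stop above 0.3 N and contact force between pin and the fingers below 0.1 N), for 0.1 s.
At the end, for the whole second after the job is handed in: The pin stands upright (within 0.06 rad) on the plate in the slot, still wedged firmly between fence and jaw bar (over 1 N on each), at rest, and the face of the red stop is within 2 mm of the pin; everything released (x of pin_low in the frame of fence between 0.02 and 0.15 m and z of pin_low in the frame of gauge below 0.035 m and angle between pin's own z axis and vertical below 0.06 rad and contact force between pin and fence above 1 N and contact force between pin and jaw above 1 N and x of pin_low in the frame of stop_face between -0.015 and -0.011 m and linear speed of pin below 0.01 m/s and linear speed of stop below 0.005 m/s); the robot touches nothing.
It fails at once if the pin is forced into the jaws (over 40 N on either) (contact force between pin and fence above 40 N or contact force between pin and jaw above 40 N).
It fails at once if the stop is rammed against the pin (over 15 N) (contact force between pin and stop above 15 N).
It fails at once if one of the other loose things is shifted over 20 mm (distance of any of roller_black, roller_brass, bearing, carton, spanner, grease_jar, core from where it was at the start of the episode above 0.02 m).
It also fails if it takes over 72 s, if anything falls off the work surface, if the arm or the gripper's body presses on something with over 40 N, if the wrist force passes 120 N, or if a joint passes its speed limit or range.

## Working session

There is one attempt and no reset: what is moved stays moved. The work goes in short steps, Python scripts to look and compute and a tool call to move; the robot and the scene stay as the last step left them, time stands still between calls to the robot, and variables do not carry over. Pictures are saved under pics/ and viewed, about 8 in all and at most 12, crops included, and the job is handed in when it is done.

Besides the shell and the picture viewer there is one more tool, called after ">>>" by a JSON object that holds its "op" and its "data". send_rows: Moves the arm, as the interface text tells. Its arguments: {"type":"object","properties":{"offset":{"type":"array"},"rot":{"type":"array"},"claw":{"type":"number"},"grip_force":{"type":"number"}},"required":["offset","rot"]}

```bash
mkdir -p pics; cat > h.py <<'E'
import numpy as np, cv2
from station import r
def cap(n,save=None):
    c=r.read_camera(n)
    if save: cv2.imwrite('pics/'+save,cv2.cvtColor(c['frame'],cv2.COLOR_RGB2BGR)); np.savez('pics/'+save+'.npz',**c)
    return c
def pts(c):
    z=c['z_map'].astype(float);K=c['intrinsics'];T=c['extrinsics']
    v,u=np.mgrid[:480,:640]
    P=np.stack([(u-K[0,2])/K[0,0]*z,(v-K[1,2])/K[1,1]*z,z],-1)
    return P@T[:3,:3].T+T[:3,3]
E
python3 - <<'E'
from h import *
cap('top','top0.png');cap('scene','sc0.png')
print(r.observe(),r.grasp_offset)
E
```

```text
{'t': 0.1, 'joint_pos': array([-1.32961521e+00,  2.59131264e-01,  2.08550750e-02,  1.33368389e+00,
       -1.00291736e-05,  1.41818181e+00]), 'joint_velocities': array([ 0.00130769, -0.00216946,  0.00030378,  0.00096444,  0.00011711,
        0.00052747]), 'effort': array([ 5.43348186e-03, -5.56697023e+01,  3.45067871e+01,  1.17013848e-02,
       -1.41032151e-04, -1.04304098e-05]), 'tool_pos': array([ 210.96097802, -507.67483081,  230.73598813]), 'eef_rot': array([-5.81081249e-04,  9.80678003e-01,  1.95628004e-01, -3.07685359e-05]), 'ft_force': array([-0.79450786,  0.55495587, -0.01708361]), 'moment': array([ 0.02645526,  0.05731933, -0.04031327]), 'width': 1.0009900629457253} 18.700000000000003
```

View pics/top0.png

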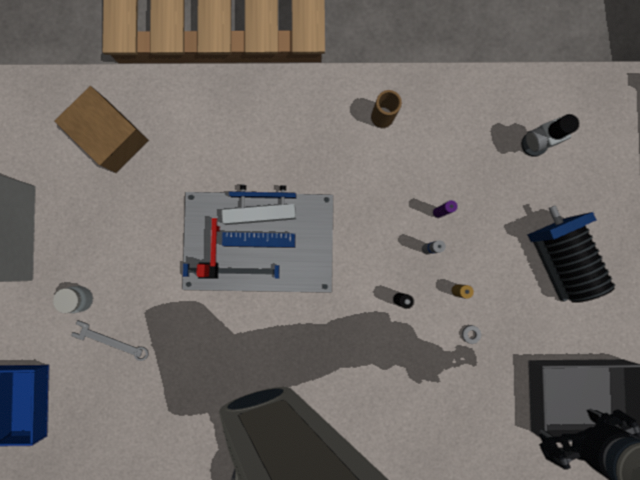

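View pics/sc0.png

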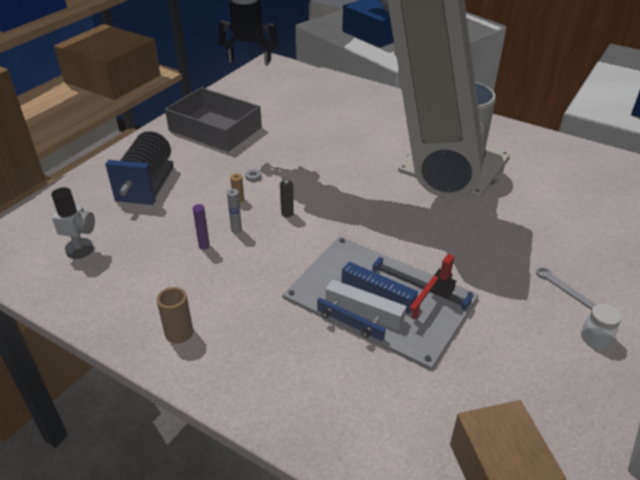

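The top view shows the pin at (434,246) beside the purple look-alike at (445,209). The gauge plate spans (183–332, 193–291), with its mouth on the right at about (295,228) and the red stop handle at (206,270). The scene view has the pin at (234,212). Next I'll measure them.

```bash
cat > m.py <<'E'
from h import *
from scipy.optimize import least_squares
import sys
def load(n): return dict(np.load('pics/'+n+'.npz'))
def proj(c,P):
    T=np.linalg.inv(c['extrinsics']);q=(P@T[:3,:3].T+T[:3,3])@c['intrinsics'].T
    return q[:,:2]/q[:,2:]
def ray(c,uv,z):
    uv=np.atleast_2d(uv).astype(float);K=c['intrinsics'];T=c['extrinsics']
    d=np.c_[(uv[:,0]-K[0,2])/K[0,0],(uv[:,1]-K[1,2])/K[1,1],np.ones(len(uv))]@T[:3,:3].T
    return T[:3,3]+d*((z-T[2,3])/d[:,2])[:,None]
if __name__=='__main__':
    for n,c0 in (('top0.png',(434,246)),('sc0.png',(234,212))):
        c=load(n);P=pts(c);f=c['frame'].astype(int);print(n,c['extrinsics'][:3,3].round())
        v,u=np.mgrid[:480,:640]
        m=(abs(u-c0[0])<14)&(abs(v-c0[1])<30)&(P[...,2]>30)&(P[...,2]<125)
        if n[0]=='t': m&=(abs(v-c0[1])<14)
        # connected component at c0
        k,l=cv2.connectedComponents(m.astype('uint8'));L=l[c0[1],c0[0]];m=l==L
        Q=P[m];print('pin',m.sum(),Q.mean(0).round(1),Q.min(0).round(),Q.max(0).round())
        t=Q[Q[:,2]>104];print(' top',len(t),t.mean(0).round(1))
        s=Q[(Q[:,2]<100)]
        g=least_squares(lambda p:np.hypot(s[:,0]-p[0],s[:,1]-p[1])-13,Q.mean(0)[:2],loss='soft_l1').x;print(' axis',g.round(1))
        # plate
        hsv=cv2.cvtColor(c['frame'],cv2.COLOR_RGB2HSV)
        A=P
        pl=(A[...,2]>7)&(A[...,2]<17);k,l,st,_=cv2.connectedComponentsWithStats(pl.astype('uint8'));
        i=1+np.argmax(st[1:,4]);
        blk=(A[...,2]>7)&(A[...,2]<140)&(hsv[...,2]>0)
        k,l2,st2,_=cv2.connectedComponentsWithStats(blk.astype('uint8'))
        B=A[l==i];print('plate',len(B),B[:,2].mean(),cv2.minAreaRect(B[:,:2].astype('float32')))
        blue=(hsv[...,0]>105)&(hsv[...,0]<125)&(hsv[...,1]>110)
        c1,s1=B[:,:2].min(0)-20,B[:,:2].max(0)+20
        inb=((A[...,:2]>c1)&(A[...,:2]<s1)).all(-1)
        fm=inb&blue&(A[...,2]>46)&(A[...,2]<58);k,l,st,_=cv2.connectedComponentsWithStats(fm.astype('uint8'));i=1+np.argmax(st[1:,4])
        F=A[fm];print('fence pts',len(F),F[:,2].mean(),cv2.minAreaRect(A[l==i][:,:2].astype('float32')))
        red=((hsv[...,0]<8)|(hsv[...,0]>172))&(hsv[...,1]>140)&inb
        R=A[red&(A[...,2]>108)];print('handle top',len(R),R.mean(0).round(1))
        R=A[red&(A[...,2]>50)&(A[...,2]<72)];print('arm',len(R),R.mean(0).round(1),cv2.minAreaRect(R[:,:2].astype('float32')))
E
python3 m.py
```

```text
top0.png [ 485.  -60. 1116.]
pin 222 [ 535.4 -319.3   92.2] [ 523. -336.   31.] [ 549. -310.  115.]
 top 126 [ 535.9 -323.4  109.4]
 axis [ 536.2 -324. ]
plate 10359 11.794550683694633 ((554.8991088867188, 65.00151062011719), (340.1617431640625, 225.17059326171875), 88.5549087524414)
fence pts 855 51.80280815367042 ((557.0658569335938, 60.65038299560547), (159.16867065429688, 29.83478355407715), 88.57625579833984)
handle top 103 [490.1 170.  123. ]
arm 257 [547.5 156.8  65.1] ((545.3990478515625, 157.40811157226562), (35.86787033081055, 114.08609008789062), 73.67623901367188)
sc0.png [1394.  431.  930.]
pin 476 [ 525.4 -332.1   71. ] [ 433. -402.   30.] [ 555. -308.  113.]
 top 83 [ 540.1 -322.7  108.7]
 axis [ 536.4 -325.5]
plate 3729 11.39340132695722 ((559.3519287109375, 166.28378295898438), (138.65139770507812, 231.20254516601562), 88.25558471679688)
fence pts 243 51.37268342852572 ((560.7396240234375, 107.30355834960938), (64.64216613769531, 33.032283782958984), 89.34569549560547)
handle top 73 [494.9 173.5 112.6]
arm 216 [557.5 156.2  65. ] ((554.8359375, 156.5299072265625), (15.412910461425781, 105.8035888671875), 85.54582977294922)
```

>>> {"op": "send_rows", "data": {"offset": [[41, -5, 0], [41, -5, 0], [41, -5, 0], [41, -5, 0], [41, -5, 0], [41, -5, 0], [41, -5, 0], [41, -5, 0]], "rot": [[0, 0, 0], [0, 0, 0], [0, 0, 0], [0, 0, 0], [0, 0, 0], [0, 0, 0], [0, 0, 0], [0, 0, 0]], "claw": 0, "grip_force": 30}}

```text
t: 0.77
tool_pos: [500.1, -343.6, 231.0]
eef_rot: [-0.0, 0.981, 0.196, -0.0]
ft_force: [1.0, -1.0, 0.2]
width: 1.005
```

>>> {"op": "send_rows", "data": {"offset": [[40, -4, 0], [0, 0, 0], [0, 0, 0], [0, 0, 0], [0, 0, 0], [0, 0, 0], [0, 0, 0], [0, 0, 0]], "rot": [[0, 0, 0], [0, 0, -0.12], [0, 0, -0.12], [0, 0, -0.12], [0, 0, -0.12], [0, 0, -0.12], [0, 0, -0.12], [0, 0, -0.12]]}}

```text
t: 1.43
tool_pos: [533.9, -325.9, 230.8]
eef_rot: [-0.0, 0.814, 0.581, -0.0]
ft_force: [-0.2, -0.2, 0.1]
width: 0.998
```

>>> {"op": "send_rows", "data": {"offset": [[0, 0, 0], [0, 0, 0], [0, 0, 0], [0, 0, 0], [0, 0, 0], [0, 0, 0], [0, 0, 0], [0, 0, 0]], "rot": [[0, 0, -0.12], [0, 0, -0.12], [0, 0, -0.12], [0, 0, -0.12], [0, 0, -0.12], [0, 0, -0.12], [0, 0, -0.12], [0, 0, -0.12]]}}

```text
t: 2.1
tool_pos: [533.9, -326.0, 230.8]
eef_rot: [-0.0, 0.454, 0.891, 0.0]
ft_force: [-0.5, 0.4, 0.7]
width: 0.999
```

>>> {"op": "send_rows", "data": {"offset": [[0, 0, 0], [0, 0, 0], [0, 0, 0], [0, 0, 0], [0, 0, 0], [0, 0, 0], [0, 0, 0], [0, 0, 0]], "rot": [[0, 0, -0.12], [0, 0, -0.12], [0, 0, -0.12], [0, 0, -0.12], [0, 0, -0.12], [0, 0, -0.12], [0, 0, -0.12], [0, 0, -0.08]]}}

```text
t: 2.77
tool_pos: [533.9, -326.0, 230.8]
eef_rot: [-0.0, 0.011, 1.0, 0.0]
ft_force: [0.8, 0.3, 0.3]
width: 1.0
```

>>> {"op": "send_rows", "data": {"offset": [[-2.5, 1.2, 20], [0, 0, 25], [0, 0, 25], [0, 0, 25], [0, 0, 25], [0, 0, 25], [0, 0, 16.5], [0, 0, 0]], "rot": [[0, 0, 0], [0, 0, 0], [0, 0, 0], [0, 0, 0], [0, 0, 0], [0, 0, 0], [0, 0, 0], [0, 0, 0]]}}

```text
t: 3.43
tool_pos: [534.7, -323.6, 65.7]
eef_rot: [-0.003, 0.014, 1.0, 0.002]
ft_force: [-0.1, -0.3, -0.6]
width: 1.004
```

>>> {"op": "send_rows", "data": {"offset": [[0, 0, 0], [0, 0, 0], [0, 0, 0], [0, 0, 0], [0, 0, 0], [0, 0, 0], [0, 0, 0], [0, 0, 0]], "rot": [[0, 0, 0], [0, 0, 0], [0, 0, 0], [0, 0, 0], [0, 0, 0], [0, 0, 0], [0, 0, 0], [0, 0, 0]], "claw": 1, "grip_force": 30}}

```text
t: 4.1
tool_pos: [536.9, -325.1, 70.8]
eef_rot: [0.001, 0.014, 1.0, -0.0]
ft_force: [-0.1, 1.7, 7.3]
width: 0.296
```

```bash
python3 - <<'E'
from h import *
a=cap('top','top1.png')['frame'];b=cap('scene','sc1.png')['frame']
f=lambda i,u,v:cv2.resize(i[v:v+130,u:u+130],(400,400),interpolation=cv2.INTER_CUBIC)
cv2.imwrite('pics/c1.png',cv2.cvtColor(np.hstack([f(a,370,180),f(b,170,130)]),cv2.COLOR_RGB2BGR))
o=r.observe();print(o['tool_pos'],o['ft_force'],o['width'],o['t'])
E
```

```text
[ 536.93957628 -325.11088667   70.86646367] [-0.14371606  1.20443005  5.8217846 ] 0.296476610686131 4.2
```

View pics/c1.png

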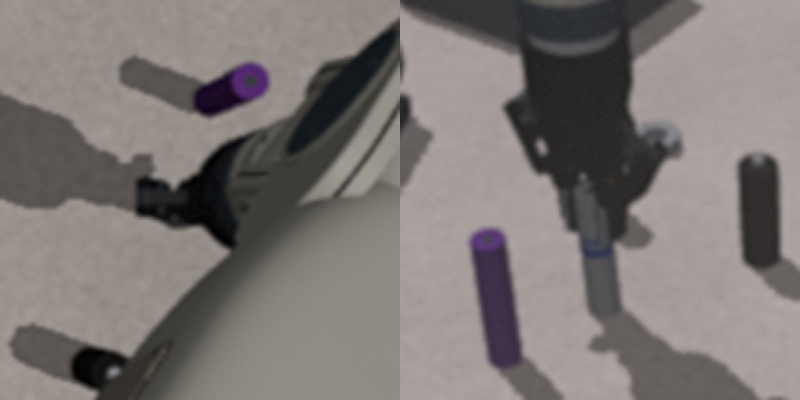

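>>> {"op": "send_rows", "data": {"offset": [[0, 0, -15], [0, 0, -25], [0, 0, -30], [0, 0, 0], [-6, 38, 0], [-6, 38, 0], [-6, 38, 0], [-6, 38, 0]], "rot": [[0, 0, 0], [0, 0, 0], [0, 0, 0], [0, 0, 0], [0, 0, 0], [0, 0, 0], [0, 0, 0], [0, 0, 0]]}}

```text
t: 4.87
tool_pos: [564.5, -172.3, 139.4]
eef_rot: [-0.0, 0.014, 1.0, 0.0]
ft_force: [0.4, 0.2, -2.0]
width: 0.298
```

>>> {"op": "send_rows", "data": {"offset": [[-6, 38, 0], [-6, 38, 0], [-5.7, 38, 0], [0, 0, 0], [0, 0, 0], [0, 0, 0], [0, 0, 0], [0, 0, 0]], "rot": [[0, 0, 0], [0, 0, 0], [0, 0, 0], [0, 0, 0], [0, 0, 0], [0, 0, 0], [0, 0, 0], [0, 0, 0]]}}

```text
t: 5.53
tool_pos: [585.4, -61.4, 139.6]
eef_rot: [-0.0, 0.015, 1.0, -0.0]
ft_force: [0.0, 0.2, -2.0]
width: 0.297
```

```bash
python3 - <<'E'
from h import *
a=cap('top','top2.png')['frame'];b=cap('scene','sc2.png')['frame']
f=lambda i,u,v:cv2.resize(i[v:v+180,u:u+180],(400,400),interpolation=cv2.INTER_CUBIC)
cv2.imwrite('pics/c2.png',cv2.cvtColor(np.hstack([f(a,170,140),f(b,270,190)]),cv2.COLOR_RGB2BGR))
o=r.observe();print(o['tool_pos'],o['eef_rot'],o['ft_force'],o['width'],o['t'])
E
```

```text
[585.45232584 -61.35386231 139.6820374 ] [-7.48900035e-05  1.47787326e-02  9.99890785e-01 -2.83009005e-05] [ 0.22894334 -0.29134138 -1.89881125] 0.2912600030117935 5.6333
```

View pics/c2.png

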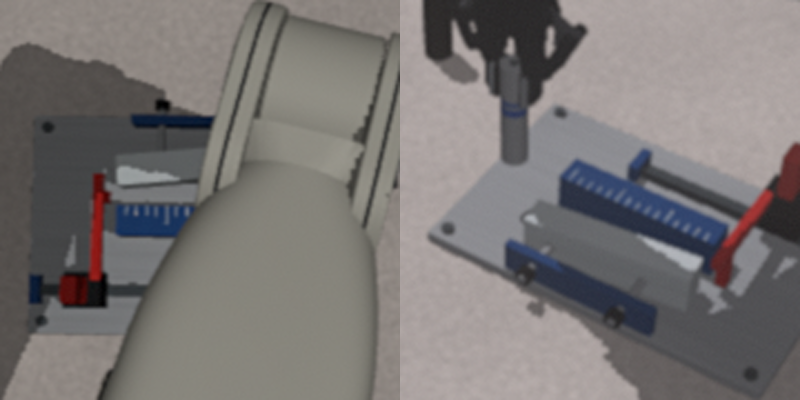

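The pin hangs upright at about (512,110) in the right crop, over the apron in front of the mouth. I'll measure it against the fence within the same camera.

```bash
python3 - <<'E'
from m import *
c=load('sc2.png');P=pts(c);hsv=cv2.cvtColor(c['frame'],cv2.COLOR_RGB2HSV)
near=(abs(P[...,0]-585)<25)&(abs(P[...,1]+61)<25)
m=near&(P[...,2]>70)&(P[...,2]<130);Q=P[m];print(len(Q),Q[:,2].min())
g=least_squares(lambda p:np.hypot(Q[:,0]-p[0],Q[:,1]-p[1])-13,[585,-61],loss='soft_l1').x;print('pin',g)
v,u=np.where(m);print(u.min(),u.max(),v.min(),v.max())
ex=np.array([.0253,.9997]);ey=np.array([-.9997,.0253])
fm=(hsv[...,0]>100)&(hsv[...,0]<128)&(hsv[...,1]>90)&(P[...,2]>47)&(P[...,2]<57)&(P[...,0]>520)&(P[...,0]<590)&(P[...,1]>-60)&(P[...,1]<160)
F=P[fm];gx=(F[:,:2]-[570.2,-20])@ex;gy=(F[:,:2]-[570.2,-20])@ey
print('fence',len(F),np.percentile(gx,[0,2,50,98,100]).round(1),np.percentile(gy,[0,2,50,98,100]).round(1),F[:,2].mean())
for lo in (10,40,70,100,130):
    s=(gx>lo)&(gx<lo+20);print(lo,np.percentile(gy[s],[2,98]).round(1))
print('pin gauge',(g-[570.2,-20])@ex,(g-[570.2,-20])@ey)
# grey bar top
b=(P[...,2]>46)&(P[...,2]<58)&(hsv[...,1]<60);B=P[b];bx=(B[:,:2]-[570.2,-20])@ex;by=(B[:,:2]-[570.2,-20])@ey
for lo in (10,40,70,100,130):
    s=(bx>lo)&(bx<lo+20)&(by<-5)&(by>-90);print('bar',lo,s.sum(),np.percentile(by[s],[3,97]).round(1))
# same in top0
c=load('top0.png');P=pts(c);hsv=cv2.cvtColor(c['frame'],cv2.COLOR_RGB2HSV)
b=(P[...,2]>46)&(P[...,2]<58)&(hsv[...,1]<60);B=P[b];bx=(B[:,:2]-[570.2,-20])@ex;by=(B[:,:2]-[570.2,-20])@ey
for lo in (10,40,70,100,130):
    s=(bx>lo)&(bx<lo+20)&(by<-5)&(by>-90);print('bar top',lo,s.sum(),np.percentile(by[s],[3,97]).round(1))
E
```

```text
287 70.13731055595656
pin [586.05261697 -61.60799767]
315 327 239 263
fence 731 [ -0.5   3.7  84.2 157.1 159.6] [-5.5 -3.5 13.3 27.2 29.2] 51.068391247258646
10 [-2.2 26.8]
40 [-4.  27.9]
70 [-2.3 25.6]
100 [-3.3 26.7]
130 [-4.  26.3]
pin gauge -41.194444064706104 -16.900543524573678
bar 10 125 [-66.4 -35.6]
bar 40 119 [-63.6 -32.7]
bar 70 130 [-60.8 -30.7]
bar 100 137 [-57.1 -27.4]
bar 130 142 [-55.  -23.9]
bar top 10 122 [-62.1 -34.2]
bar top 40 126 [-59.3 -30.5]
bar top 70 123 [-56.7 -27.6]
bar top 100 125 [-53.7 -24.7]
bar top 130 128 [-51.  -22.1]
```

>>> {"op": "send_rows", "data": {"offset": [[-2, 0, 10], [0, 0, 15], [0, 0, 15], [0, 0, 10], [0, 0, 4], [0, 0, 1], [0, 0, 0.5], [0, 0, 0]], "rot": [[0, 0, 0], [0, 0, 0], [0, 0, 0], [0, 0, 0], [0, 0, 0], [0, 0, 0], [0, 0, 0], [0, 0, 0]]}}

```text
t: 6.3
tool_pos: [588.0, -60.4, 84.8]
eef_rot: [0.0, 0.014, 1.0, -0.0]
ft_force: [0.6, 0.1, -1.9]
width: 0.293
```

>>> {"op": "send_rows", "data": {"offset": [[0, 0, 0.5], [0, 0, 0], [0, 0, 0], [0, 0, 0], [0, 0, 0], [0, 0, 0], [0, 0, 0], [0, 0, 0]], "rot": [[0, 0, 0], [0, 0, 0], [0, 0, 0], [0, 0, 0], [0, 0, 0], [0, 0, 0], [0, 0, 0], [0, 0, 0]]}}

```text
t: 6.97
tool_pos: [587.6, -60.2, 83.8]
eef_rot: [-0.0, 0.014, 1.0, 0.0]
ft_force: [-0.3, -0.5, -1.4]
width: 0.295
```

>>> {"op": "send_rows", "data": {"offset": [[0, 0, 0.7], [0, 0, 0], [0, 0, 0], [0, 0, 0], [0, 0, 0], [0, 0, 0], [0, 0, 0], [0, 0, 0]], "rot": [[0, 0, 0], [0, 0, 0], [0, 0, 0], [0, 0, 0], [0, 0, 0], [0, 0, 0], [0, 0, 0], [0, 0, 0]]}}

```text
t: 7.63
tool_pos: [587.6, -60.3, 83.1]
eef_rot: [-0.0, 0.014, 1.0, -0.0]
ft_force: [-0.1, -0.2, -1.2]
width: 0.295
```

>>> {"op": "send_rows", "data": {"offset": [[0, 0, 0.5], [0, 0, 0], [0, 0, 0], [0, 0, 0], [0, 0, 0], [0, 0, 0], [0, 0, 0], [0, 0, 0]], "rot": [[0, 0, 0], [0, 0, 0], [0, 0, 0], [0, 0, 0], [0, 0, 0], [0, 0, 0], [0, 0, 0], [0, 0, 0]]}}

```text
t: 8.3
tool_pos: [587.8, -60.3, 82.9]
eef_rot: [0.0, 0.014, 1.0, -0.0]
ft_force: [-1.2, 0.9, 3.9]
width: 0.295
```

>>> {"op": "send_rows", "data": {"offset": [[0, 0, -0.8], [0, 3, 0], [0, 7, 0], [0, 8, 0], [0, 8, 0], [0, 8, 0], [0, 8, 0], [0, 3, 0]], "rot": [[0, 0, 0], [0, 0, 0], [0, 0, 0], [0, 0, 0], [0, 0, 0], [0, 0, 0], [0, 0, 0], [0, 0, 0]]}}

```text
t: 8.97
tool_pos: [588.7, -13.6, 83.3]
eef_rot: [-0.0, 0.013, 1.0, 0.0]
ft_force: [-0.4, 0.2, -2.6]
width: 0.297
```

>>> {"op": "send_rows", "data": {"offset": [[0, 4, 0], [0, 4, 0], [0, 4, 0], [0, 4, 0], [0, 4, 0], [0, 4, 0], [0, 2, 0], [0, 0, 0]], "rot": [[0, 0, 0], [0, 0, 0], [0, 0, 0], [0, 0, 0], [0, 0, 0], [0, 0, 0], [0, 0, 0], [0, 0, 0]]}}

```text
t: 9.63
tool_pos: [589.6, 11.1, 83.4]
eef_rot: [-0.0, 0.014, 1.0, 0.0]
ft_force: [-1.1, 0.3, -1.9]
width: 0.297
```

>>> {"op": "send_rows", "data": {"offset": [[1, 0, 0], [1, 0, 0], [0, 0, 0], [0, 0, 0], [0, 0, 0], [0, 0, 0], [0, 0, 0], [0, 0, 0]], "rot": [[0, 0, 0], [0, 0, 0], [0, 0, 0], [0, 0, 0], [0, 0, 0], [0, 0, 0], [0, 0, 0], [0, 0, 0]]}}

```text
t: 10.3
tool_pos: [587.6, 10.7, 83.4]
eef_rot: [0.0, 0.014, 1.0, -0.0]
ft_force: [0.5, 0.2, -2.0]
width: 0.296
```

>>> {"op": "send_rows", "data": {"offset": [[1, 0, 0], [0, 0, 0], [0, 0, 0], [0, 0, 0], [0, 0, 0], [0, 0, 0], [0, 0, 0], [0, 0, 0]], "rot": [[0, 0, 0], [0, 0, 0], [0, 0, 0], [0, 0, 0], [0, 0, 0], [0, 0, 0], [0, 0, 0], [0, 0, 0]]}}

```text
t: 10.97
tool_pos: [586.6, 10.8, 83.4]
eef_rot: [-0.0, 0.014, 1.0, 0.0]
ft_force: [-0.3, -0.5, -2.2]
width: 0.297
```

>>> {"op": "send_rows", "data": {"offset": [[1, 0, 0], [0, 0, 0], [0, 0, 0], [0, 0, 0], [0, 0, 0], [0, 0, 0], [0, 0, 0], [0, 0, 0]], "rot": [[0, 0, 0], [0, 0, 0], [0, 0, 0], [0, 0, 0], [0, 0, 0], [0, 0, 0], [0, 0, 0], [0, 0, 0]]}}

```text
t: 11.63
tool_pos: [585.6, 10.8, 83.4]
eef_rot: [0.0, 0.014, 1.0, -0.0]
ft_force: [0.0, -0.8, -2.0]
width: 0.296
```

>>> {"op": "send_rows", "data": {"offset": [[1, 0, 0], [0, 0, 0], [0, 0, 0], [0, 0, 0], [0, 0, 0], [0, 0, 0], [0, 0, 0], [0, 0, 0]], "rot": [[0, 0, 0], [0, 0, 0], [0, 0, 0], [0, 0, 0], [0, 0, 0], [0, 0, 0], [0, 0, 0], [0, 0, 0]]}}

```text
t: 12.3
tool_pos: [584.6, 10.8, 83.4]
eef_rot: [0.0, 0.014, 1.0, -0.0]
ft_force: [0.5, 0.2, -1.8]
width: 0.298
```

>>> {"op": "send_rows", "data": {"offset": [[0.6, 0, 0], [0, 0, 0], [0, 0, 0], [0, 0, 0], [0, 0, 0], [0, 0, 0], [0, 0, 0], [0, 0, 0]], "rot": [[0, 0, 0], [0, 0, 0], [0, 0, 0], [0, 0, 0], [0, 0, 0], [0, 0, 0], [0, 0, 0], [0, 0, 0]]}}

```text
t: 12.97
tool_pos: [584.2, 10.8, 83.5]
eef_rot: [0.0, 0.014, 1.0, -0.0]
ft_force: [4.7, 0.5, -2.3]
width: 0.297
```

>>> {"op": "send_rows", "data": {"offset": [[-0.6, 0, 0], [0, 3, 0], [0, 6, 0], [0, 7, 0], [0, 7, 0], [0, 7, 0], [0, 4, 0], [0, 1, 0]], "rot": [[0, 0, 0], [0, 0, 0], [0, 0, 0], [0, 0, 0], [0, 0, 0], [0, 0, 0], [0, 0, 0], [0, 0, 0]]}}

```text
t: 13.63
tool_pos: [585.4, 47.0, 83.3]
eef_rot: [-0.0, 0.013, 1.0, 0.0]
ft_force: [2.6, -1.3, -2.7]
width: 0.296
```

>>> {"op": "send_rows", "data": {"offset": [[0, 1, 0], [0, 1, 0], [0, 1, 0], [0, 1, 0], [0, 1, 0], [0, 0, 0], [0, 0, 0], [0, 0, 0]], "rot": [[0, 0, 0], [0, 0, 0], [0, 0, 0], [0, 0, 0], [0, 0, 0], [0, 0, 0], [0, 0, 0], [0, 0, 0]]}}

```text
t: 14.3
tool_pos: [585.6, 50.9, 83.3]
eef_rot: [-0.0, 0.014, 1.0, 0.0]
ft_force: [2.0, 0.3, -2.5]
width: 0.296
```

>>> {"op": "send_rows", "data": {"offset": [[0, 1, 0], [0, 1, 0], [0, 1, 0], [0, 1, 0], [0, 0, 0], [0, 0, 0], [0, 0, 0], [0, 0, 0]], "rot": [[0, 0, 0], [0, 0, 0], [0, 0, 0], [0, 0, 0], [0, 0, 0], [0, 0, 0], [0, 0, 0], [0, 0, 0]]}}

```text
t: 14.97
tool_pos: [585.7, 54.9, 83.4]
eef_rot: [-0.0, 0.014, 1.0, 0.0]
ft_force: [0.8, 1.5, -1.9]
width: 0.295
```

>>> {"op": "send_rows", "data": {"offset": [[0, 1, 0], [0, 1, 0], [0, 1, 0], [0, 0, 0], [0, 0, 0], [0, 0, 0], [0, 0, 0], [0, 0, 0]], "rot": [[0, 0, 0], [0, 0, 0], [0, 0, 0], [0, 0, 0], [0, 0, 0], [0, 0, 0], [0, 0, 0], [0, 0, 0]]}}

```text
t: 15.63
tool_pos: [585.8, 57.9, 83.4]
eef_rot: [-0.0, 0.014, 1.0, 0.0]
ft_force: [0.3, -0.5, -2.4]
width: 0.297
```

>>> {"op": "send_rows", "data": {"offset": [[0, 1, 0], [0, 1, 0], [0, 1, 0], [0, 0, 0], [0, 0, 0], [0, 0, 0], [0, 0, 0], [0, 0, 0]], "rot": [[0, 0, 0], [0, 0, 0], [0, 0, 0], [0, 0, 0], [0, 0, 0], [0, 0, 0], [0, 0, 0], [0, 0, 0]]}}

```text
t: 16.3
tool_pos: [586.0, 60.8, 83.4]
eef_rot: [-0.0, 0.014, 1.0, 0.0]
ft_force: [0.3, 0.4, -2.3]
width: 0.3
```

>>> {"op": "send_rows", "data": {"offset": [[0, 1, 0], [0, 1, 0], [0, 0, 0], [0, 0, 0], [0, 0, 0], [0, 0, 0], [0, 0, 0], [0, 0, 0]], "rot": [[0, 0, 0], [0, 0, 0], [0, 0, 0], [0, 0, 0], [0, 0, 0], [0, 0, 0], [0, 0, 0], [0, 0, 0]]}}

```text
t: 16.97
tool_pos: [586.0, 62.8, 83.4]
eef_rot: [-0.0, 0.014, 1.0, 0.0]
ft_force: [0.6, 0.6, -1.7]
width: 0.292
```

>>> {"op": "send_rows", "data": {"offset": [[0, 1, 0], [0, 1, 0], [0, 0, 0], [0, 0, 0], [0, 0, 0], [0, 0, 0], [0, 0, 0], [0, 0, 0]], "rot": [[0, 0, 0], [0, 0, 0], [0, 0, 0], [0, 0, 0], [0, 0, 0], [0, 0, 0], [0, 0, 0], [0, 0, 0]]}}

```text
t: 17.63
tool_pos: [586.1, 64.9, 83.4]
eef_rot: [0.0, 0.014, 1.0, 0.0]
ft_force: [0.2, 0.7, -1.4]
width: 0.296
```

>>> {"op": "send_rows", "data": {"offset": [[0, 1, 0], [0, 1, 0], [0, 0, 0], [0, 0, 0], [0, 0, 0], [0, 0, 0], [0, 0, 0], [0, 0, 0]], "rot": [[0, 0, 0], [0, 0, 0], [0, 0, 0], [0, 0, 0], [0, 0, 0], [0, 0, 0], [0, 0, 0], [0, 0, 0]]}}

```text
t: 18.3
tool_pos: [586.1, 66.8, 83.4]
eef_rot: [-0.0, 0.014, 1.0, 0.0]
ft_force: [0.3, -0.2, -1.8]
width: 0.295
```

>>> {"op": "send_rows", "data": {"offset": [[0, 1, 0], [0, 1, 0], [0, 0, 0], [0, 0, 0], [0, 0, 0], [0, 0, 0], [0, 0, 0], [0, 0, 0]], "rot": [[0, 0, 0], [0, 0, 0], [0, 0, 0], [0, 0, 0], [0, 0, 0], [0, 0, 0], [0, 0, 0], [0, 0, 0]]}}

```text
t: 18.97
tool_pos: [586.2, 68.8, 83.4]
eef_rot: [0.0, 0.014, 1.0, 0.0]
ft_force: [0.6, 0.6, -1.6]
width: 0.298
```

>>> {"op": "send_rows", "data": {"offset": [[0, 1, 0], [0, 1, 0], [0, 0, 0], [0, 0, 0], [0, 0, 0], [0, 0, 0], [0, 0, 0], [0, 0, 0]], "rot": [[0, 0, 0], [0, 0, 0], [0, 0, 0], [0, 0, 0], [0, 0, 0], [0, 0, 0], [0, 0, 0], [0, 0, 0]]}}

```text
t: 19.63
tool_pos: [586.2, 70.8, 83.4]
eef_rot: [0.0, 0.014, 1.0, -0.0]
ft_force: [1.3, 1.2, -2.7]
width: 0.297
```

>>> {"op": "send_rows", "data": {"offset": [[0, 1, 0], [0, 1, 0], [0, 0, 0], [0, 0, 0], [0, 0, 0], [0, 0, 0], [0, 0, 0], [0, 0, 0]], "rot": [[0, 0, 0], [0, 0, 0], [0, 0, 0], [0, 0, 0], [0, 0, 0], [0, 0, 0], [0, 0, 0], [0, 0, 0]]}}

```text
t: 20.3
tool_pos: [586.3, 72.8, 83.4]
eef_rot: [-0.0, 0.014, 1.0, -0.0]
ft_force: [0.6, -0.3, -1.6]
width: 0.298
```

>>> {"op": "send_rows", "data": {"offset": [[0, 1, 0], [0, 1, 0], [0, 0, 0], [0, 0, 0], [0, 0, 0], [0, 0, 0], [0, 0, 0], [0, 0, 0]], "rot": [[0, 0, 0], [0, 0, 0], [0, 0, 0], [0, 0, 0], [0, 0, 0], [0, 0, 0], [0, 0, 0], [0, 0, 0]]}}

```text
t: 20.97
tool_pos: [586.3, 74.8, 83.4]
eef_rot: [-0.0, 0.014, 1.0, -0.0]
ft_force: [0.4, 0.1, -2.0]
width: 0.297
```

>>> {"op": "send_rows", "data": {"offset": [[0, 1, 0], [0, 0.5, 0], [0, 0, 0], [0, 0, 0], [0, 0, 0], [0, 0, 0], [0, 0, 0], [0, 0, 0]], "rot": [[0, 0, 0], [0, 0, 0], [0, 0, 0], [0, 0, 0], [0, 0, 0], [0, 0, 0], [0, 0, 0], [0, 0, 0]]}}

```text
t: 21.63
tool_pos: [586.4, 76.1, 83.4]
eef_rot: [-0.0, 0.014, 1.0, -0.0]
ft_force: [-0.7, -5.6, -1.6]
width: 0.293
```

>>> {"op": "send_rows", "data": {"offset": [[0, 0.3, 0], [0, 0, 0], [0, 0, 0], [0, 0, 0], [0, 0, 0], [0, 0, 0], [0, 0, 0], [0, 0, 0]], "rot": [[0, 0, 0], [0, 0, 0], [0, 0, 0], [0, 0, 0], [0, 0, 0], [0, 0, 0], [0, 0, 0], [0, 0, 0]]}}

```text
t: 22.3
tool_pos: [586.4, 76.3, 83.4]
eef_rot: [-0.0, 0.014, 1.0, -0.0]
ft_force: [-0.6, -6.2, -1.8]
width: 0.293
```

>>> {"op": "send_rows", "data": {"offset": [[0, 0.5, 0], [0, 0, 0], [0, 0, 0], [0, 0, 0], [0, 0, 0], [0, 0, 0], [0, 0, 0], [0, 0, 0]], "rot": [[0, 0, 0], [0, 0, 0], [0, 0, 0], [0, 0, 0], [0, 0, 0], [0, 0, 0], [0, 0, 0], [0, 0, 0]]}}

```text
t: 22.97
tool_pos: [586.4, 76.6, 83.4]
eef_rot: [-0.0, 0.014, 1.0, -0.001]
ft_force: [-1.0, -7.0, -2.6]
width: 0.295
```

>>> {"op": "send_rows", "data": {"offset": [[0, 0, 0.3], [0, 0.4, 0], [0, 0.4, 0], [0, 0, 0], [0, 0, 0], [0, 0, 0], [0, 0, 0], [0, 0, 0]], "rot": [[0, 0, 0], [0, 0, 0], [0, 0, 0], [0, 0, 0], [0, 0, 0], [0, 0, 0], [0, 0, 0], [0, 0, 0]]}}

```text
t: 23.63
tool_pos: [586.4, 77.0, 83.3]
eef_rot: [0.0, 0.014, 1.0, -0.001]
ft_force: [-0.8, -8.1, -0.1]
width: 0.298
```

>>> {"op": "send_rows", "data": {"offset": [[0, 0.4, 0], [0, 0.4, 0], [0, 0, 0], [0, 0, 0], [0, 0, 0], [0, 0, 0], [0, 0, 0], [0, 0, 0]], "rot": [[0, 0, 0], [0, 0, 0], [0, 0, 0], [0, 0, 0], [0, 0, 0], [0, 0, 0], [0, 0, 0], [0, 0, 0]]}}

```text
t: 24.3
tool_pos: [586.4, 77.5, 83.3]
eef_rot: [0.0, 0.014, 1.0, -0.001]
ft_force: [-2.0, -9.5, 0.7]
width: 0.298
```

>>> {"op": "send_rows", "data": {"offset": [[0, 0.5, 0], [0, 0.5, 0], [0, 0.5, 0], [0, 0, 0], [0, 0, 0], [0, 0, 0], [0, 0, 0], [0, 0, 0]], "rot": [[0, 0, 0], [0, 0, 0], [0, 0, 0], [0, 0, 0], [0, 0, 0], [0, 0, 0], [0, 0, 0], [0, 0, 0]]}}

```text
t: 24.97
tool_pos: [586.4, 78.5, 83.3]
eef_rot: [-0.0, 0.015, 1.0, -0.002]
ft_force: [-1.5, -11.8, 1.0]
width: 0.294
```

>>> {"op": "send_rows", "data": {"offset": [[0, 0.5, 0], [0, 0.5, 0], [0, 0, 0], [0, 0, 0], [0, 0, 0], [0, 0, 0], [0, 0, 0], [0, 0, 0]], "rot": [[0, 0, 0], [0, 0, 0], [0, 0, 0], [0, 0, 0], [0, 0, 0], [0, 0, 0], [0, 0, 0], [0, 0, 0]]}}

```text
t: 25.63
tool_pos: [586.4, 79.0, 83.3]
eef_rot: [-0.0, 0.015, 1.0, -0.002]
ft_force: [-1.8, -14.7, 1.0]
width: 0.297
```

```bash
python3 - <<'E'
from h import *
c=cap('scene','sc3.png');b=c['frame']
f=lambda i,u,v:cv2.resize(i[v:v+120,u:u+160],(800,600),interpolation=cv2.INTER_CUBIC)
cv2.imwrite('pics/c3.png',cv2.cvtColor(f(b,310,200),cv2.COLOR_RGB2BGR))
o=r.observe();print(o['tool_pos'],o['eef_rot'],o['ft_force'],o['moment'],o['width'],o['t'])
E
```

```text
[586.40354846  78.96498423  83.29293974] [-9.68394386e-05  1.46750970e-02  9.99889698e-01 -2.28551806e-03] [ -1.87565877 -14.24275663   0.34180076] [-3.66379758  0.43067247  0.02564442] 0.2950859635358488 25.6833
```

View pics/c3.png

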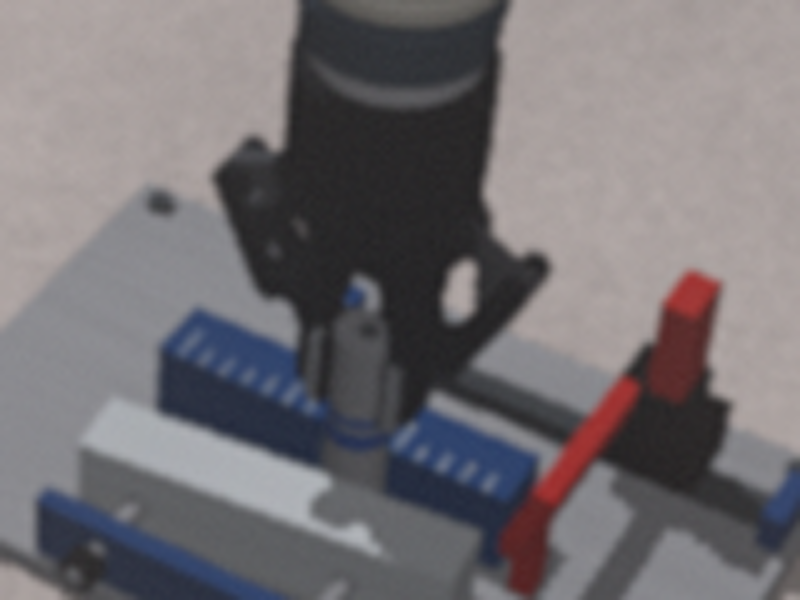

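The pin looks upright, wedged between the bar and the fence at about (360,440), with the stop still far off at (520,540). The along-slot force is about 14.5 N, so I'll release.

>>> {"op": "send_rows", "data": {"offset": [[0, 0, 0], [0, 0, 0], [0, 0, 0], [0, 0, 0], [0, 0, 0], [0, 0, 0], [0, 0, 0], [0, 0, 0]], "rot": [[0, 0, 0], [0, 0, 0], [0, 0, 0], [0, 0, 0], [0, 0, 0], [0, 0, 0], [0, 0, 0], [0, 0, 0]], "claw": 0.3}}

```text
t: 26.35
tool_pos: [586.5, 81.3, 83.1]
eef_rot: [0.0, 0.014, 1.0, 0.0]
ft_force: [-1.5, 0.4, -0.2]
width: 0.702
```

>>> {"op": "send_rows", "data": {"offset": [[0, 0, -10], [0, 0, -20], [0, 0, -30], [0, 0, -30], [0, 0, -30], [0, 0, 0], [0, 0, 0], [0, 0, 0]], "rot": [[0, 0, 0], [0, 0, 0], [0, 0, 0], [0, 0, 0], [0, 0, 0], [0, 0, 0], [0, 0, 0], [0, 0, 0]]}}

```text
t: 27.02
tool_pos: [586.3, 81.2, 203.2]
eef_rot: [0.0, 0.014, 1.0, 0.0]
ft_force: [-0.3, -0.3, -0.6]
width: 0.699
```

```bash
python3 - <<'E'
from m import *
c=cap('scene','sc4.png');b=c['frame'];P=pts(c)
f=lambda i,u,v:cv2.resize(i[v:v+120,u:u+160],(800,600),interpolation=cv2.INTER_CUBIC)
cv2.imwrite('pics/c4.png',cv2.cvtColor(f(b,310,200),cv2.COLOR_RGB2BGR))
for lo,hi in ((60,90),(90,118)):
    m=(abs(P[...,0]-586)<22)&(abs(P[...,1]-77)<25)&(P[...,2]>lo)&(P[...,2]<hi);Q=P[m]
    g=least_squares(lambda p:np.hypot(Q[:,0]-p[0],Q[:,1]-p[1])-13,[584,77],loss='soft_l1').x;print(len(Q),Q[:,2].mean(),g)
o=r.observe();print(o['tool_pos'],o['eef_rot'],o['ft_force'],o['width'],o['t'])
E
```

```text
152 74.9613014982206 [586.77522769  77.99310695]
138 103.97851411478551 [586.66140331  78.38155465]
[586.04764839  81.23570748 202.47618587] [-5.91406540e-04  1.38959559e-02  9.99903272e-01  1.61931677e-05] [ 0.17000735 -0.45749023 -0.05702948] 0.7009057524265158 27.0667
```

View pics/c4.png

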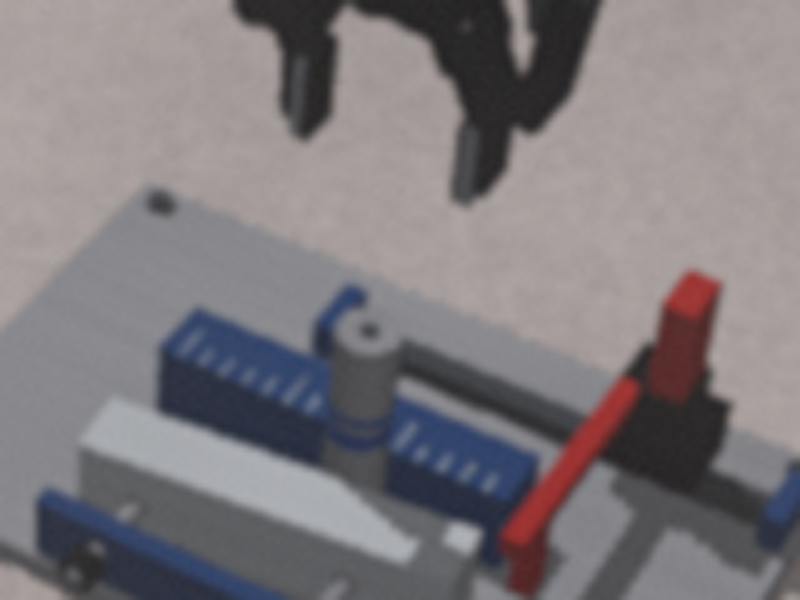

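The pin stands upright and free at (362,400) in the crop, tilt about 0.01 rad. The red handle is at (690,340). Next I'll straddle the handle with the fingers part open.

>>> {"op": "send_rows", "data": {"offset": [[15, 13, 0], [28, 25, 0], [28, 25, 0], [27, 25.5, 0], [0, 0, 0], [0, 0, 0], [0, 0, 20], [0, 0, 25]], "rot": [[0, 0, 0], [0, 0, 0], [0, 0, 0], [0, 0, 0], [0, 0, 0], [0, 0, 0], [0, 0, 0], [0, 0, 0]], "claw": 0.4}}

```text
t: 27.73
tool_pos: [492.5, 172.2, 158.4]
eef_rot: [0.002, 0.014, 1.0, 0.0]
ft_force: [0.3, -0.1, -0.7]
width: 0.602
```

```bash
python3 - <<'E'
from h import *
c=cap('scene','sc5.png');b=c['frame'];P=pts(c);hsv=cv2.cvtColor(b,cv2.COLOR_RGB2HSV)
f=lambda i,u,v:cv2.resize(i[v:v+120,u:u+160],(800,600),interpolation=cv2.INTER_CUBIC)
cv2.imwrite('pics/c5.png',cv2.cvtColor(f(b,360,190),cv2.COLOR_RGB2BGR))
c=dict(np.load('pics/sc4.png.npz'));P=pts(c);hsv=cv2.cvtColor(c['frame'],cv2.COLOR_RGB2HSV)
red=((hsv[...,0]<8)|(hsv[...,0]>172))&(hsv[...,1]>140)
R=P[red&(P[...,2]>109)&(P[...,2]<119)];print('handle top',len(R),R.mean(0),R.min(0),R.max(0))
R=P[red&(P[...,2]>76)&(P[...,2]<105)&(P[...,0]<520)];print('side',len(R),np.median(R,0),np.percentile(R,[5,95],axis=0))
R=P[red&(P[...,2]>58)&(P[...,2]<70)&(P[...,0]>520)];print('arm',len(R),np.median(R,0),np.percentile(R,[5,95],axis=0))
o=r.observe();print(o['tool_pos'],o['ft_force'],o['width'],o['t'])
E
```

```text
return _methods._mean(a, axis=axis, dtype=dtype,
  ret = um.true_divide(
Traceback (most recent call last):
IndexError: index -1 is out of bounds for axis 0 with size 0
```

View pics/c5.png

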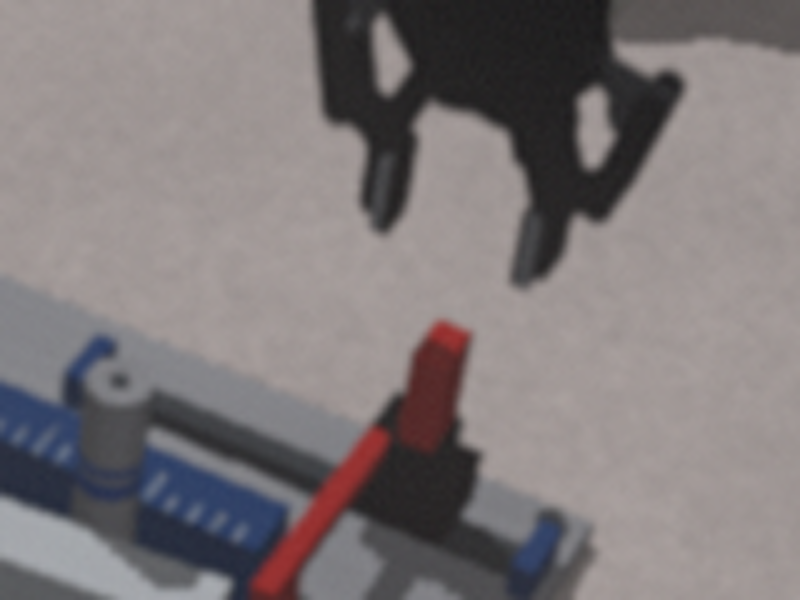

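The open fingers hang symmetrically above the red handle at (445,335), so I'm going down.

>>> {"op": "send_rows", "data": {"offset": [[0, 0, 10], [0, 0, 15], [0, 0, 15], [0, 0, 15], [0, 0, 15], [0, 0, 10], [0, 0, 2], [0, 0, 0]], "rot": [[0, 0, 0], [0, 0, 0], [0, 0, 0], [0, 0, 0], [0, 0, 0], [0, 0, 0], [0, 0, 0], [0, 0, 0]]}}

```text
t: 28.45
tool_pos: [491.2, 172.1, 75.8]
eef_rot: [-0.001, 0.014, 1.0, -0.0]
ft_force: [0.2, 0.8, -0.3]
width: 0.597
```

>>> {"op": "send_rows", "data": {"offset": [[0, -2, 0], [0, -5, 0], [0, -4, 0], [0, -3, 0], [0, 0, 0], [0, 0, 0], [0, 0, 0], [0, 0, 0]], "rot": [[0, 0, 0], [0, 0, 0], [0, 0, 0], [0, 0, 0], [0, 0, 0], [0, 0, 0], [0, 0, 0], [0, 0, 0]]}}

```text
t: 29.12
tool_pos: [490.6, 158.5, 76.2]
eef_rot: [0.0, 0.014, 1.0, 0.0]
ft_force: [-0.0, -0.3, -0.2]
width: 0.603
```

>>> {"op": "send_rows", "data": {"offset": [[0, -2, 0], [0, -2, 0], [0, -2, 0], [0, -2, 0], [0, -2, 0], [0, 0, 0], [0, 0, 0], [0, 0, 0]], "rot": [[0, 0, 0], [0, 0, 0], [0, 0, 0], [0, 0, 0], [0, 0, 0], [0, 0, 0], [0, 0, 0], [0, 0, 0]]}}

```text
t: 29.78
tool_pos: [490.4, 148.2, 76.1]
eef_rot: [0.0, 0.014, 1.0, -0.0]
ft_force: [0.9, -0.4, 0.5]
width: 0.599
```

```bash
cat > s.py <<'E'
from h import *
import sys
def arm(c):
    P=pts(c);hsv=cv2.cvtColor(c['frame'],cv2.COLOR_RGB2HSV)
    red=((hsv[...,0]<8)|(hsv[...,0]>172))&(hsv[...,1]>120)
    R=P[red&(P[...,2]>60)&(P[...,2]<72)&(P[...,0]>520)&(P[...,0]<605)]
    return len(R),np.median(R,0).round(1),np.percentile(R[:,1]-.0253*0,[5,95]).round(1)
print(arm(dict(np.load('pics/sc4.png.npz'))))
c=cap('scene',sys.argv[1]);print(arm(c))
o=r.observe();print(o['tool_pos'],o['ft_force'],o['t'])
b=c['frame'];cv2.imwrite('pics/c_'+sys.argv[1],cv2.cvtColor(cv2.resize(b[190:310,330:490],(800,600),interpolation=cv2.INTER_CUBIC),cv2.COLOR_RGB2BGR))
E
python3 s.py sc6.png
```

```text
(177, array([565.5, 155.8,  65.2]), array([150.5, 160.3]))
(171, array([564.6, 149. ,  65.2]), array([143.9, 153.6]))
[490.37608088 148.26771052  76.09698527] [0.4957668  0.43696885 0.31250427] 29.8333
```

>>> {"op": "send_rows", "data": {"offset": [[0, -3, 0], [0, -6, 0], [0, -7, 0], [0, -7, 0], [0, -7, 0], [0, -6, 0], [0, -3, 0], [0, -1, 0]], "rot": [[0, 0, 0], [0, 0, 0], [0, 0, 0], [0, 0, 0], [0, 0, 0], [0, 0, 0], [0, 0, 0], [0, 0, 0]]}}

```text
t: 30.5
tool_pos: [489.3, 107.7, 76.1]
eef_rot: [0.0, 0.014, 1.0, -0.0]
ft_force: [1.6, 2.2, -1.2]
width: 0.597
```

```bash
python3 s.py sc7.png | tail -2
```

```text
(174, array([565. , 109.4,  65.3]), array([104. , 113.5]))
[489.2327755  107.7669896   76.09551316] [-0.12352531 -0.97241527  0.21204383] 30.55
```

>>> {"op": "send_rows", "data": {"offset": [[0, -1, 0], [0, -1, 0], [0, -1, 0], [0, -1, 0], [0, -1, 0], [0, -1, 0], [0, -1, 0], [0, -1, 0]], "rot": [[0, 0, 0], [0, 0, 0], [0, 0, 0], [0, 0, 0], [0, 0, 0], [0, 0, 0], [0, 0, 0], [0, 0, 0]]}}

```text
t: 31.22
tool_pos: [489.0, 100.4, 76.1]
eef_rot: [-0.0, 0.014, 1.0, 0.0]
ft_force: [-0.0, 2.7, -0.5]
width: 0.597
```

>>> {"op": "send_rows", "data": {"offset": [[0, -0.3, 0], [0, -0.3, 0], [0, -0.3, 0], [0, -0.3, 0], [0, -0.3, 0], [0, -0.3, 0], [0, -0.3, 0], [0, -0.3, 0]], "rot": [[0, 0, 0], [0, 0, 0], [0, 0, 0], [0, 0, 0], [0, 0, 0], [0, 0, 0], [0, 0, 0], [0, 0, 0]]}}

```text
t: 31.88
tool_pos: [488.9, 98.0, 76.1]
eef_rot: [-0.0, 0.014, 1.0, 0.0]
ft_force: [-0.4, 2.1, -0.6]
width: 0.603
```

>>> {"op": "send_rows", "data": {"offset": [[0, -0.2, 0], [0, -0.2, 0], [0, -0.2, 0], [0, -0.2, 0], [0, -0.2, 0], [0, -0.2, 0], [0, -0.2, 0], [0, -0.2, 0]], "rot": [[0, 0, 0], [0, 0, 0], [0, 0, 0], [0, 0, 0], [0, 0, 0], [0, 0, 0], [0, 0, 0], [0, 0, 0]]}}

```text
t: 32.55
tool_pos: [488.9, 96.4, 76.1]
eef_rot: [-0.0, 0.014, 1.0, 0.0]
ft_force: [-0.7, 1.4, -0.5]
width: 0.6
```

>>> {"op": "send_rows", "data": {"offset": [[0, -0.1, 0], [0, -0.1, 0], [0, -0.1, 0], [0, -0.1, 0], [0, -0.1, 0], [0, -0.1, 0], [0, -0.1, 0], [0, -0.1, 0]], "rot": [[0, 0, 0], [0, 0, 0], [0, 0, 0], [0, 0, 0], [0, 0, 0], [0, 0, 0], [0, 0, 0], [0, 0, 0]]}}

```text
t: 33.22
tool_pos: [488.9, 95.9, 76.1]
eef_rot: [0.0, 0.014, 1.0, 0.0]
ft_force: [0.5, 5.0, 1.0]
width: 0.599
```

>>> {"op": "send_rows", "data": {"offset": [[0, 0, 0], [0, 0, 0], [0, 0, 0], [0, 0, 0], [0, 0, 0], [0, 0, 0], [0, 0, 0], [0, 0, 0]], "rot": [[0, 0, 0], [0, 0, 0], [0, 0, 0], [0, 0, 0], [0, 0, 0], [0, 0, 0], [0, 0, 0], [0, 0, 0]]}}

```text
t: 33.88
tool_pos: [488.9, 95.6, 76.1]
eef_rot: [-0.0, 0.014, 1.0, -0.0]
ft_force: [-0.0, 5.1, -0.3]
width: 0.603
```

```bash
python3 s.py sc8.png | tail -2; python3 - <<'E'
from m import *
for n in ('sc4.png','sc8.png'):
    c=load(n);P=pts(c)
    for lo,hi in ((72,90),(90,118)):
        Q=P[(abs(P[...,0]-588)<20)&(abs(P[...,1]-77)<20)&(P[...,2]>lo)&(P[...,2]<hi)]
        print(n,least_squares(lambda p:np.hypot(Q[:,0]-p[0],Q[:,1]-p[1])-13,[584,77],loss='soft_l1').x.round(2))
E
```

```text
(170, array([562.7,  96.9,  65.1]), array([ 92. , 101.6]))
[488.86046932  95.63989212  76.0938329 ] [-0.33694941  5.42507731  1.84724217] 33.9333
sc4.png [586.9   78.05]
sc4.png [586.66  78.38]
sc8.png [587.07  77.62]
sc8.png [586.86  77.56]
```

View pics/c_sc8.png

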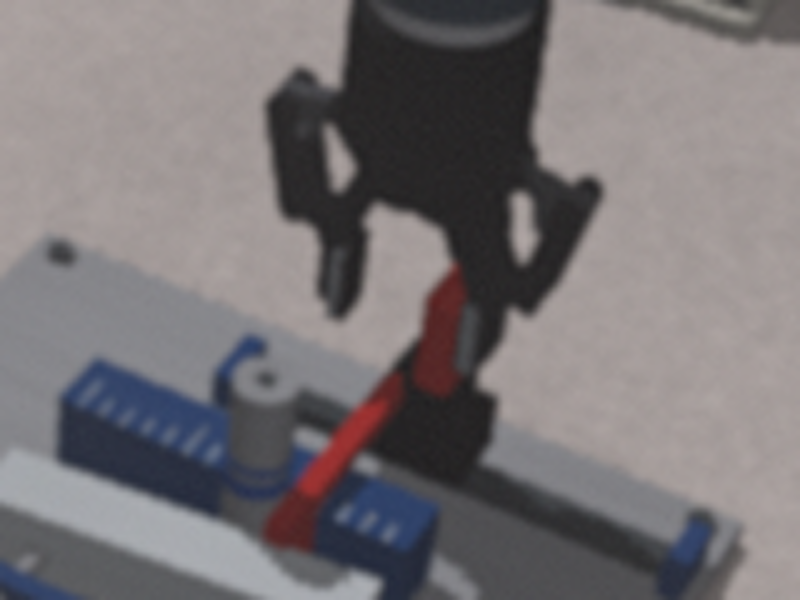

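The tongue meets the pin at about (285,520), and the push holds steady at 5.1–5.4 N, which is about 2 N of friction plus 3 N of touch. I'll back the finger off and lift clear.

>>> {"op": "send_rows", "data": {"offset": [[0, 1, 0], [0, 3, 0], [0, 6, 0], [0, 6, 0], [0, 0, -10], [0, 0, -25], [0, 0, -35], [0, 0, -35]], "rot": [[0, 0, 0], [0, 0, 0], [0, 0, 0], [0, 0, 0], [0, 0, 0], [0, 0, 0], [0, 0, 0], [0, 0, 0]]}}

```text
t: 34.6
tool_pos: [488.6, 112.0, 181.8]
eef_rot: [-0.001, 0.014, 1.0, -0.0]
ft_force: [0.9, -0.5, 0.1]
width: 0.599
```

>>> {"op": "send_rows", "data": {"offset": [[0, 0, -20], [0, 0, 0], [0, 0, 0], [0, 0, 0], [0, 0, 0], [0, 0, 0], [0, 0, 0], [0, 0, 0]], "rot": [[0, 0, 0], [0, 0, 0], [0, 0, 0], [0, 0, 0], [0, 0, 0], [0, 0, 0], [0, 0, 0], [0, 0, 0]]}}

```text
t: 35.27
tool_pos: [489.1, 111.6, 200.5]
eef_rot: [-0.001, 0.014, 1.0, -0.0]
ft_force: [-0.2, 0.0, -0.8]
width: 0.598
```

```bash
python3 s.py sc9.png | tail -2; python3 - <<'E'
from m import *
for n in ('sc4.png','sc9.png'):
    c=load(n);P=pts(c)
    for lo,hi in ((72,90),(90,118)):
        Q=P[(abs(P[...,0]-588)<20)&(abs(P[...,1]-77)<20)&(P[...,2]>lo)&(P[...,2]<hi)]
        print(n,least_squares(lambda p:np.hypot(Q[:,0]-p[0],Q[:,1]-p[1])-13,[584,77],loss='soft_l1').x.round(2))
E
```

```text
(167, array([562.2,  97.1,  65.1]), array([ 91.7, 101.3]))
[489.21466392 111.60114517 200.64044308] [-0.24437605  0.26016629  0.08237211] 35.3167
sc4.png [586.9   78.05]
sc4.png [586.66  78.38]
sc9.png [586.93  77.52]
sc9.png [586.77  77.66]
```

View pics/c_sc9.png

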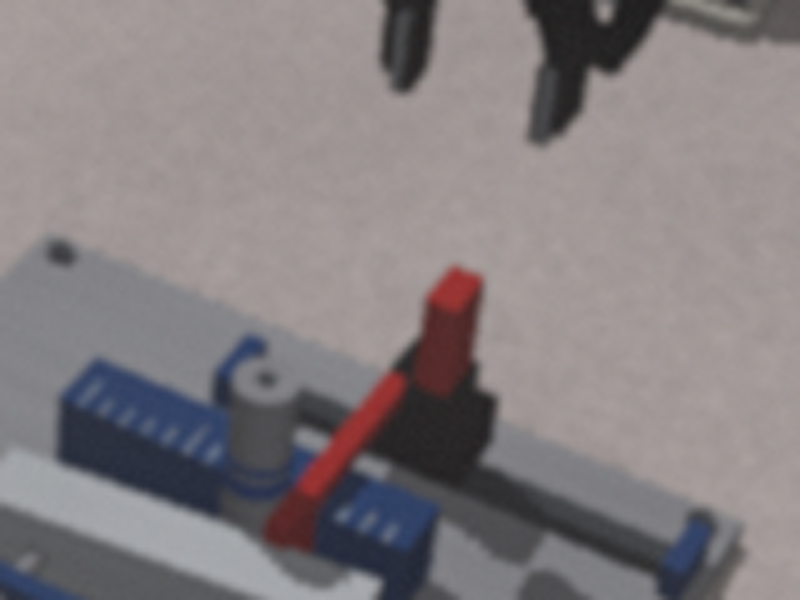

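The pin is upright at (265,440), the stop's tongue is against it at (290,520), and the gripper is clear above. Handing in.

```bash
python3 -c "
from station import r
print(r.hand_in())"
```

```text
the job is handed in; nothing more can be done
None
```

The pin is wedged upright in the gauge with the red stop against it, and I handed the job in at about 35 s. The hand-in gives no verdict.

- **Pin:** I set it on the apron, felt for the fence, and slid it along until it wedged about 97 mm from the mouth. It was pressed in with about 14.5 N along the slot, then released. The individual jaw forces can't be read; I only have the force along the slot.
- **Stop:** I pushed the handle with one open finger until the force settled at about 5 N. With roughly 2 N of rail friction, that leaves about 3 N on the pin. I then backed off and lifted clear.
- **Last checks:**
  - The pin was upright to about 0.01 rad.
  - The stop had not moved after release.
  - The wrist force was about zero, so the robot touches nothing.
- **Checks that disagreed:**
  - The camera put the stop face 14.2 mm from the pin axis, where 13 mm means touching. That is within its roughly 2 mm error, but so is the ±2 mm tolerance.
  - The pin appeared 0.5–0.7 mm nearer the mouth after the touch. That is near the measurement noise, but a slight loosening cannot be ruled out. The steady push force suggests the wedge held.
- **Other objects:** The moves stayed clear of the other things on the table. I did not measure their positions again at the end.

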